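# Clamp a test block in the quick-release vise

### The arm

A 6-joint arm with a two-finger parallel gripper is mounted at the origin on the work surface. World frame = base frame: x ahead of the robot, y to its left, z up, the work surface at z = 0. Lengths are in m, angles in degrees, forces in N, time in s.
With the tool pointing down it reaches from about 0.35 to 0.85 m from the base axis. Payload 8.1 kg.
Tool frame: the origin (TCP) lies on the centre line of the jaws, within the pads' length; the fingertips stand 22 mm ahead of it and the grasp point (between the pads) lies 3 mm ahead of it; z points along the fingers, y is the direction in which the jaws open and shut (so a half turn about z gives the same grasp; the last joint's range is limited). The gripper opens to 93 mm and grips with 3 to 60 N. Pads are 15 mm wide; open, the fingers measure 128 mm over their backs; the gripper's body (75 mm by 188 mm) begins 65 mm behind the grasp point.
Start: joints at [-76.341, 7.471, 85.268, -0, 87.261, -4.893], TCP at [0.191, -0.569, 0.241] pointing down, gripper open.
Joint ranges: [-169.43, 169.43], [-51.17, 129.36], [1.28, 143.12], [-76.62, 256.62], [0, 156.53], [-152.29, 152.29]. Speed limits (degrees/s): [136.94, 136.94, 159.86, 180, 180, 180].

### API

Orientations are given as a 3x3 rotation matrix whose columns are the frame's x, y, z axes.
In Python, from bench import bot, capture gives the robot as it stands.
- The arm moves only by the tool drive_tool, never from a script. Its argument "targets" is a list of rows, each a list of 3 entries, a list of its own where there are three numbers: the finger opening in m, from 0 to 0.093, then the shift along the tool's x, y, z in m, then the turn about the tool's z in rad. A call has 1 to 12 rows; each row is the pose to reach, as a shift and turn from the pose measured when the call began, along the tool's axes at that moment; what a row does not reach only later rows make up. A row lasts 1/8 s, in which the tool goes at most 62.5 mm and 10.7 degrees, less where a joint would pass 70% of its speed; a pose out of reach is approached as far as the arm can. A call with a gripper value outside its range is refused whole. The fingers move at their own pace and stop on an object; "grip_force" is the grip in N (left out, the last holds). Time passes only in rows, so rows that repeat a pose let the fingers close. It gives the time, the measured TCP pose, the force and the opening at its end, in the units of the state.
- bot.read_state(): the state, without advancing time (a new reading comes with each control period).
- capture(name): name is "scene" or "top" or "wrist"; returns a dict with "frame" (400x640x3 uint8, red, green, blue), "fov_y" (degrees; the focal length in pixels is half the picture's height over the tangent of half this angle, whatever the lens; pixels are square), "cx", "cy" (the principal point, pixels), "world_from_camera" (4x4, takes a point from camera to world coordinates); the wrist camera has in their place "hand_eye" (4x4, takes a point from camera to tool coordinates, whose origin is the TCP and whose axes are the flange's). Camera axes: x right, y down, z forward; pixel columns grow to the right and rows downward; lengths in m; the calibration is good to about 2 mm. A picture is of the moment at which its call begins: read the wrist's pose just before it. There is no depth.
- bot.job_done(): hands the job in, once; it reports no verdict.
The state is a dict: "clock": time; "joints": joint angles; "joint_velocities": joint speeds; "tau": joint torques, N m; "ee_pos": TCP position; "eef_rot": TCP orientation; "contact_force": force on the tool from outside, world axes, zero at the start; "ft_torque": the same for the moment, N m; "width": opening from 0.0 (shut) to 1.0 (fully open).
Only numpy, scipy, OpenCV 4.12 (cv2) and the standard library are available. Lean on these libraries where they do the work, as an engineer would, in place of code of your own. Each camera call takes 0.05 s, during which the arm holds its last target.

### The job

Squeeze the red quick-release lever of the blue bench vise, slide the moving jaw up until it just meets the white ceramic block and holds it lightly against the other jaw, and let the lever go. Then turn the crank clockwise, first through the easy stretch in which the fixed jaw's loose face plate is pushed home, until it goes firm and the block is tight. The block is brittle: push only gently while the lever is squeezed, do not crush it with the screw, and leave the bottle, beaker and bowl alone.

Things in the scene. Friction and masses are not known exactly. Their poses are not given: they have to be found in the camera images.
- vise: Blue steel bench vise, bolted down. Origin: centre of its underside. x axis (horizontal): the way the moving jaw closes; z up. Bed 270 x 110 mm, top 22 mm above the table. Fixed jaw at the +x end, 110 mm high. Its steel face plate (80 x 70 mm) stands proud by an unknown 1 to 5 mm (face at x = 91 to 101 mm) and slides home to a hard stop, also not known, under some 16 N. Towards -x follow block, moving jaw, saddle, crank.
- squeeze_grip (a point): On the sliding grey saddle, half-way between its steel post and the red lever, 150 mm above the table: pinch the two together here from above, along the vise's x (axes parallel to the vise's). Both are upright plates 24 mm wide (y), up to 170 mm high: fixed post x = 12 to 22 mm, free lever -12 to -22 mm, its thumb roll (at 150 mm height) out to -26. 48 mm over both, 39 squeezed; takes 9 to 14 N.
- saddle (a joint): Position of the grey saddle (60 x 80 mm, top 104 mm above the table) along the vise's x, m; it grows towards the fixed jaw, stops at 0.08. It carries jaw, screw and crank. Slides with about 2 N drag while the lever is squeezed; locks where it is, at any place, when the lever is let go (holds some 100 N).
- lever (a joint): Red quick-release lever, hinged 107 mm above the table: about 0 (down to -0.1) = let go, saddle locked; 0.2 rad = fully squeezed, at its stop. The saddle is free from about 0.03 rad. A spring returns it to 0.
- jaw_face (a point): Centre of the moving jaw's steel face (80 wide, 70 high, top 105 mm above the table), which will meet the block. Axes parallel to the vise's. 84 mm ahead (x) of squeeze_grip, up to 2 mm more by the start of the screw.
- jaw: The moving jaw, grey, 90 mm wide, 107 mm high, with its steel face, screw and crank. Rigid: once the block and the fixed jaw's face plate are home, the clamping force climbs about 30 to 40 N for each 0.1 rad of the crank. Its origin lies at table height below squeeze_grip (up to 2 mm ahead).
- crank_hub (a point): Centre of the crank's hub (26 mm across, 20 mm long): on the screw's axis, 85 mm above the table, about 85 mm behind (-x) squeeze_grip; moves ahead as the screw is turned in. A round steel arm, 10 mm thick, leads from it to the black grip, which is centred 50 mm from the screw's axis.
- crank_grip (a point): Centre of the crank's black grip: a free-spinning sleeve 18 mm thick, 42 mm long, parallel to the vise's x, 29 mm behind (-x) the hub and 50 mm off the screw's axis. Pinch it across (along the vise's y) from above and lead it round in the upright plane. At the start it is near the top, leaning 0 to 0.6 rad towards the vise's +y side; tightening leads it over the top to -y and down.
- handle (a joint): Turn of the crank, rad; grows as it is tightened (clockwise looking along the vise's x, a right-hand turn about x). At 0 the arm leans 0.6 rad from upright towards +y, at 0.6 it is upright. Steep screw: the jaw advances 3.5 mm per rad. Turns with a steady friction of 0.25 N m (5 N at the grip) plus 0.0035 N m per N of clamping force; stays where it is left.
- block: White ceramic test block, 40 mm along the vise's x, 60 mm wide, 75 mm high, about 0.4 kg, brittle: pushed by hand (lever squeezed) it takes 40 N at most, clamped by the screw 110 N; 40 to 80 N is right. Stands loose on the vise bed between the jaws, 0 to 20 mm off the fixed jaw. Origin: centre of its underside.
- block_center (a point): Centre of the block, half-way up. Axes parallel to the block's.
- block_near (a point): Centre of the block face that the moving jaw will meet (20 mm towards -x from its centre), half-way up.
- bottle_center (a point): Brown glass bottle, 60 mm diameter, 140 mm tall; its centre, half-way up. Leave alone.
- beaker_center (a point): Glass beaker, 72 mm diameter, 90 mm tall; its centre. Leave alone.
- mortar_center (a point): White ceramic bowl, 100 mm diameter, 50 mm tall; its centre. Leave alone.

How it is judged:
By the outcome, as a careful person would: the job done as asked, in the order asked, and still so for the second after the job is handed in, with the robot touching nothing.
It also fails if it takes over 54 s, if anything falls off the work surface, if the arm or the gripper's body presses on something with over 40 N, if the wrist force passes 120 N, or if a joint passes its speed limit or range.

## Working session

There is one attempt and no reset: what is moved stays moved. The work goes in short steps, Python scripts to look and compute and a tool call to move; the robot and the scene stay as the last step left them, time stands still between calls to the robot, and variables do not carry over. Pictures are saved under pics/ and viewed, and the job is handed in when it is done.

Besides the shell and the picture viewer there is one more tool, called in YAML: its name, and indented under it one key for each argument. drive_tool: Moves the arm, as the interface text tells. Its arguments: {"type":"object","properties":{"targets":{"type":"array","items":{"type":"array"}},"grip_force":{"type":"number"}},"required":["targets"]}

```bash
mkdir -p pics; ls
cat > h.py <<'E'
import numpy as np, cv2
from bench import bot, capture
def snap(n,tag):
    s=bot.read_state(); c=capture(n)
    cv2.imwrite(f'pics/{tag}.png',c['frame'][:,:,::-1])
    f=200/np.tan(np.radians(c['fov_y'])/2)
    if n=='wrist':
        T=np.eye(4);T[:3,:3]=np.array(s['eef_rot']);T[:3,3]=s['ee_pos'];W=T@np.array(c['hand_eye'])
    else: W=np.array(c['world_from_camera'])
    np.savez(f'pics/{tag}.npz',f=f,cx=c['cx'],cy=c['cy'],W=W)
def ray(tag,u,v):
    d=np.load(f'pics/{tag}.npz');W=d['W']
    r=W[:3,:3]@np.array([(u-d['cx'])/d['f'],(v-d['cy'])/d['f'],1]);return W[:3,3],r/np.linalg.norm(r)
def atz(tag,u,v,z):
    o,r=ray(tag,u,v);return o+r*(z-o[2])/r[2]
def tri(*obs):
    A=np.zeros((3,3));b=np.zeros(3);R=[]
    for t,u,v in obs:
        o,r=ray(t,u,v);P=np.eye(3)-np.outer(r,r);A+=P;b+=P@o;R.append((o,P))
    x=np.linalg.solve(A,b);return x,[float(np.linalg.norm(P@(x-o))) for o,P in R]
def proj(tag,p):
    d=np.load(f'pics/{tag}.npz');W=d['W'];q=W[:3,:3].T@(np.array(p)-W[:3,3]);return d['f']*q[0]/q[2]+d['cx'],d['f']*q[1]/q[2]+d['cy']
def crop(tag,x0,y0,x1,y1,k):
    im=cv2.imread(f'pics/{tag}.png')[y0:y1,x0:x1];cv2.imwrite(f'pics/{tag}_c{x0}_{y0}.png',cv2.resize(im,None,fx=k,fy=k,interpolation=cv2.INTER_CUBIC))
E
python3 - <<'E'
from h import *
for n in ['scene','top','wrist']: snap(n,n+'0')
for n in ['scene0','top0','wrist0']: print(np.load(f'pics/{n}.npz')['W'].round(3))
print(bot.read_state())
E
```

```text
pics
[[ 0.471  0.708 -0.526  1.201]
 [ 0.882 -0.385  0.271 -0.331]
 [-0.011 -0.592 -0.806  1.191]
 [ 0.     0.     0.     1.   ]]
[[-8.000e-03 -9.870e-01  1.630e-01  3.330e-01]
 [-1.000e+00  8.000e-03 -0.000e+00  2.100e-02]
 [-1.000e-03 -1.630e-01 -9.870e-01  1.212e+00]
 [ 0.000e+00  0.000e+00  0.000e+00  1.000e+00]]
[[ 0.318 -0.919 -0.234  0.255]
 [-0.948 -0.309 -0.077 -0.548]
 [-0.001  0.247 -0.969  0.384]
 [ 0.     0.     0.     1.   ]]
{'clock': 0.15, 'joints': array([-7.63419704e+01,  7.50343603e+00,  8.53144076e+01, -1.72388712e-03,
        8.72619888e+01, -4.89284742e+00]), 'joint_velocities': array([ 0.01810264, -0.08725432, -0.19607416, -0.03412623,  0.03725909,
        0.00974708]), 'tau': array([ 1.11573816e-03, -5.60475934e+01, -4.92335558e+01,  7.67902122e-02,
        3.05265666e-02, -6.63718697e-05]), 'ee_pos': array([ 0.19080524, -0.56842605,  0.23985163]), 'eef_rot': array([[ 9.48041076e-01,  3.18147749e-01, -3.58207282e-04],
       [ 3.18147938e-01, -9.48040123e-01,  1.34684161e-03],
       [ 8.88997499e-05, -1.39082407e-03, -9.99999029e-01]]), 'contact_force': array([0.55857371, 0.12523339, 1.23928347]), 'ft_torque': array([-0.01909134,  0.02917602,  0.03755622]), 'width': 1.000738077859895}
```

View pics/scene0.png

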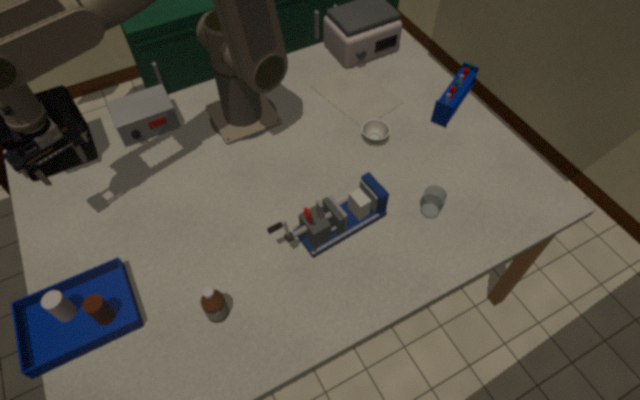

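View pics/top0.png

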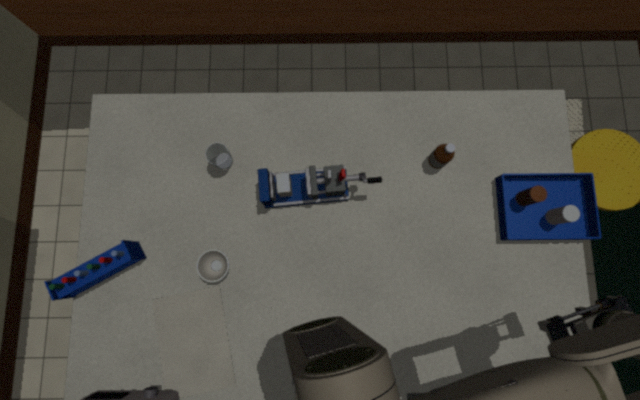

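View pics/wrist0.png

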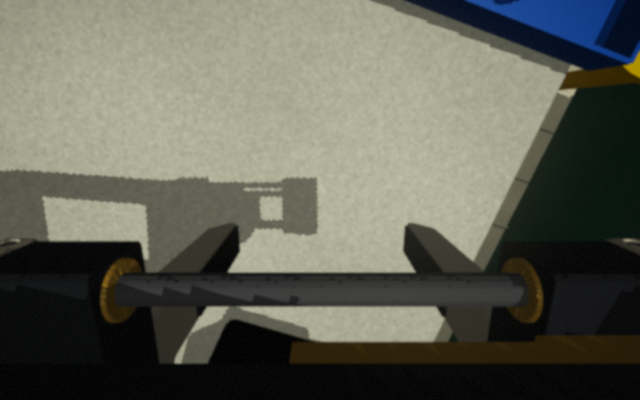

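The vise is near top(305,185), with its fixed jaw at left, so the vise's x points roughly along world +y. The bottle is at top(442,155), the beaker at (220,157) and the bowl at (212,266). I'll enlarge these.

Run:
```python
from h import *
crop('top0',245,150,395,220,5)
crop('scene0',255,165,400,260,5)
for u,v in [(259,203),(263,170),(349,199),(346,168)]: print(atz('top0',u,v,0.022))
for u,v in [(309,252),(386,214)]: print(atz('scene0',u,v,0.0))
```

```text
[0.52018659 0.22388626 0.022     ]
[0.62719672 0.2131061  0.022     ]
[ 0.53058322 -0.06084037  0.022     ]
[ 0.63149708 -0.05315859  0.022     ]
[ 0.6161191 -0.0517373  0.       ]
[0.61213698 0.21844825 0.        ]
```

View pics/top0_c245_150.png

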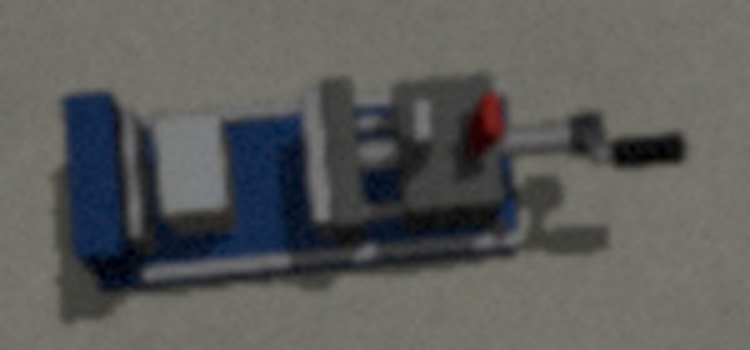

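View pics/scene0_c255_165.png

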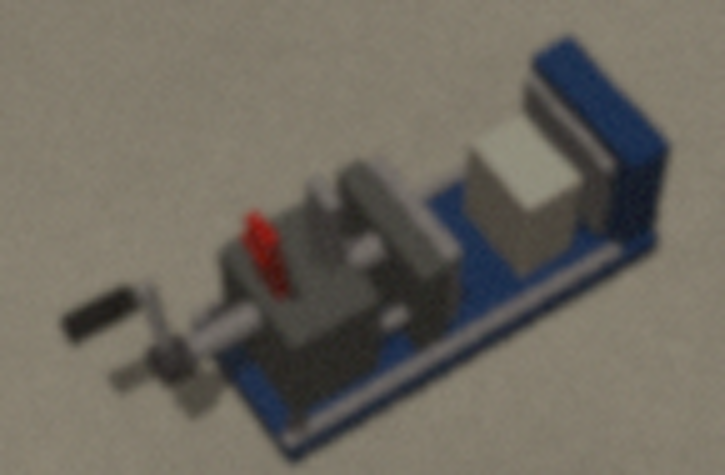

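drive_tool:
  targets:
    - [0.093, [0.1, -0.05, -0.06], 0.1]
    - [0.093, [0.15, -0.1, -0.06], 0.2]
    - [0.093, [0.2, -0.15, -0.06], 0.29]
    - [0.093, [0.25, -0.2, -0.06], 0.29]
    - [0.093, [0.3, -0.25, -0.06], 0.29]
    - [0.093, [0.33, -0.3, -0.06], 0.29]
    - [0.093, [0.37, -0.35, -0.06], 0.29]
    - [0.093, [0.41, -0.4, -0.06], 0.29]
    - [0.093, [0.45, -0.45, -0.06], 0.29]
    - [0.093, [0.49, -0.48, -0.06], 0.29]
    - [0.093, [0.49, -0.48, -0.06], 0.29]

```text
clock: 1.52
ee_pos: [0.4975, 0.0328, 0.3006]
eef_rot: [[0.999, 0.034, 0.0], [0.034, -0.999, 0.001], [0.0, -0.001, -1.0]]
contact_force: [2.3, -0.3, 1.0]
width: 0.999
```

Run:
```python
from h import *
snap('wrist','w1');s=bot.read_state();print(s['clock'],s['ee_pos'],s['eef_rot'].round(4),s['joints'])
```

```text
1.575 [0.49905168 0.03929541 0.2999447 ] [[ 9.993e-01  3.810e-02  5.000e-04]
 [ 3.810e-02 -9.993e-01  5.500e-03]
 [ 7.000e-04 -5.500e-03 -1.000e+00]] [-1.59364241 -9.12304155 95.5647109   0.3164063  93.53696409 86.24247291]
```

View pics/w1.png

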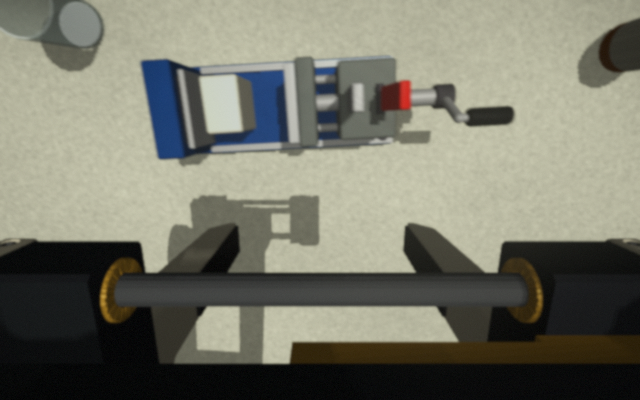

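The vise fills the upper half of the view: block (225,103), post (358,97), lever (395,95), crank grip (490,116). I'll take a second view with a baseline.

drive_tool:
  targets:
    - [0.093, [0.03, 0.06, 0.0], 0.0]
    - [0.093, [0.05, 0.12, 0.0], 0.0]
    - [0.093, [0.05, 0.12, 0.0], 0.0]
    - [0.093, [0.05, 0.12, 0.0], 0.0]

```text
clock: 2.08
ee_pos: [0.5533, -0.0788, 0.2988]
eef_rot: [[0.999, 0.037, -0.001], [0.037, -0.999, 0.006], [-0.0, -0.006, -1.0]]
contact_force: [0.0, 0.7, 0.2]
width: 1.004
```

Run:
```python
from h import *
snap('wrist','w2');s=bot.read_state();print(s['clock'],s['ee_pos'],s['eef_rot'].round(4),s['joint_velocities'].round(2))
crop('w1',140,40,270,170,5);crop('w1',280,45,530,165,3)
crop('w2',10,60,160,210,5);crop('w2',130,60,400,220,3)
```

```text
2.125 [ 0.55327005 -0.078168    0.29908794] [[ 9.993e-01  3.810e-02 -0.000e+00]
 [ 3.810e-02 -9.993e-01  6.100e-03]
 [ 2.000e-04 -6.100e-03 -1.000e+00]] [ 0.97 -0.94  0.21 -0.05 -0.07 -0.2 ]
```

View pics/w2.png

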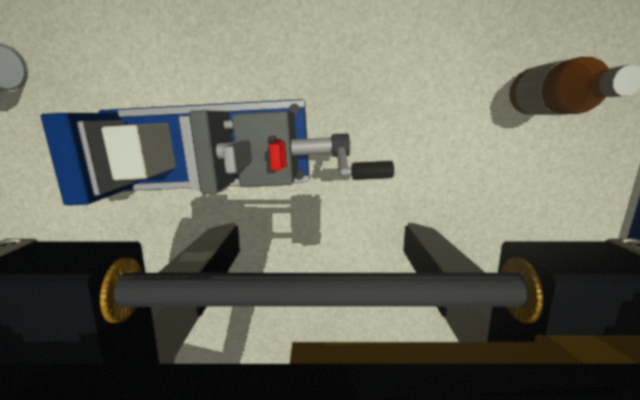

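View pics/w1_c280_45.png

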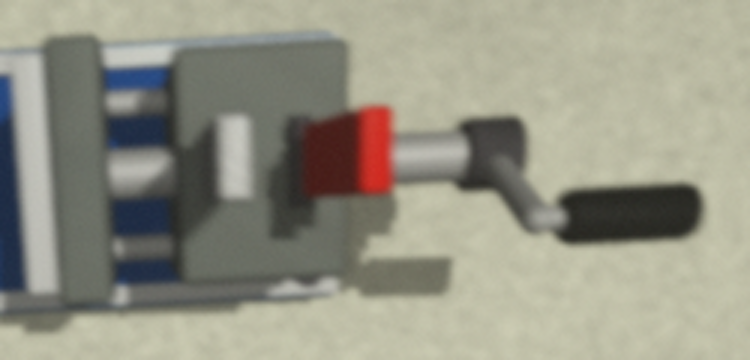

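View pics/w2_c130_60.png

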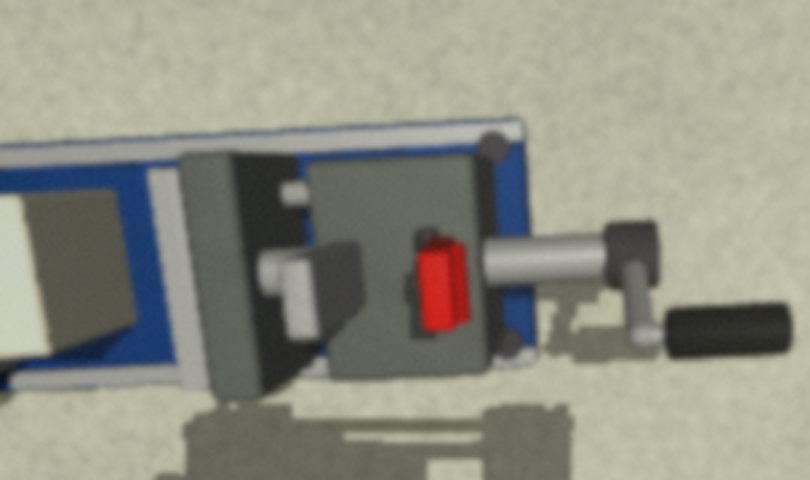

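View pics/w1_c140_40.png

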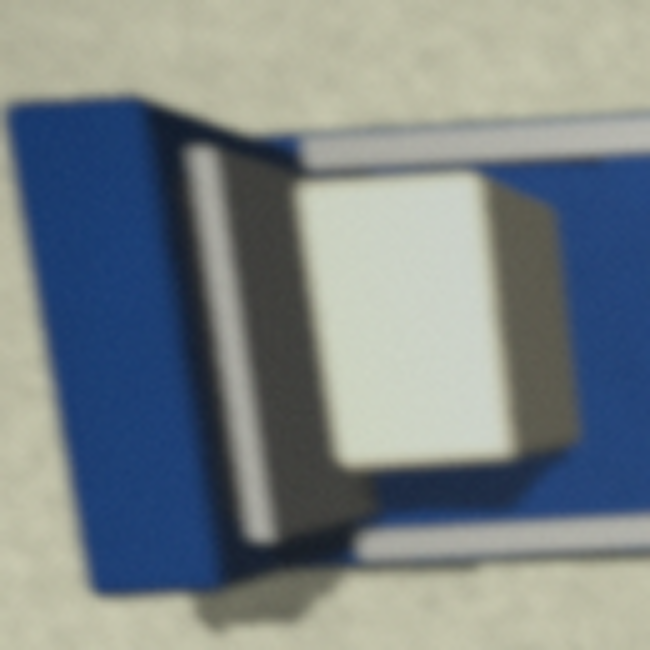

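Run:
```python
from h import *
a=lambda x,y:('w1',280+x/3,45+y/3)
b=lambda x,y:('w2',130+x/3,60+y/3)
P={'post':[((218,117),(282,252)),((250,117),(312,250)),((253,198),(320,338)),((220,198),(290,338))],
'lever':[((362,107),(417,247)),((390,107),(450,243)),((392,192),(455,330)),((362,192),(424,333))],
'saddle':[((178,50),(307,160)),((345,40),(475,153)),((345,275),(490,370)),((182,282),(330,378))],
'grip':[((631,213),(729,330))],'hub':[((493,153),(632,253))],'gripends':[((560,217),(667,333)),((702,211),(792,328))]}
for k,v in P.items():
    X=[]
    for p,q in v:
        x,e=tri(a(*p),b(*q));X.append(x);print(k,x.round(4),np.round(e,4))
    print('   mean',np.mean(X,0).round(4))
c=lambda x,y:('w1',140+x/5,40+y/5)
B=[atz(*c(*p),0.097) for p in [(298,182),(482,172),(518,455),(340,467)]]
print('block',np.round(B,4),np.mean(B,0).round(4))
F=[atz(*c(*p),0.11) for p in [(10,105),(137,97),(222,587),(97,592)]];print('fixed',np.round(F,4))
F=[atz(*c(*p),0.106) for p in [(185,148),(217,148),(275,540),(248,542)]];print('plate',np.round(F,4))
F=[atz(*a(*p),0.106) for p in [(10,55),(42,52),(60,292),(22,292)]];print('jawface',np.round(F,4))
```

```text
post [0.5916 0.0087 0.1621] [0.0006 0.0006]
post [ 5.922e-01 -3.000e-04  1.619e-01] [0.0009 0.0009]
post [ 0.5684 -0.0027  0.1675] [0.0008 0.0008]
post [0.568  0.0066 0.1666] [0.0009 0.0009]
   mean [0.5801 0.0031 0.1645]
lever [ 0.5951 -0.0315  0.1645] [0.0002 0.0002]
lever [ 0.596  -0.0406  0.1595] [0.0004 0.0004]
lever [ 0.5717 -0.0425  0.1651] [0.0006 0.0006]
lever [ 0.5711 -0.0335  0.1674] [0.0008 0.0008]
   mean [ 0.5835 -0.037   0.1641]
saddle [0.618  0.0178 0.1004] [0.0002 0.0002]
saddle [ 0.6233 -0.0403  0.0944] [0.0006 0.0006]
saddle [ 0.544  -0.0472  0.0955] [0.0001 0.0001]
saddle [0.5396 0.0123 0.0993] [0.0003 0.0003]
   mean [ 0.5812 -0.0144  0.0974]
grip [ 0.5688 -0.1301  0.13  ] [0.0004 0.0004]
   mean [ 0.5688 -0.1301  0.13  ]
hub [ 0.5889 -0.099   0.0866] [0.0001 0.0001]
   mean [ 0.5889 -0.099   0.0866]
gripends [ 0.5664 -0.1097  0.1251] [0.0008 0.0008]
gripends [ 0.5705 -0.1504  0.1338] [0. 0.]
   mean [ 0.5685 -0.1301  0.1294]
block [[0.599  0.1624 0.097 ]
 [0.6023 0.124  0.097 ]
 [0.5446 0.118  0.097 ]
 [0.5407 0.1568 0.097 ]] [0.5717 0.1403 0.097 ]
fixed [[0.6102 0.2138 0.11  ]
 [0.6126 0.1885 0.11  ]
 [0.5155 0.1788 0.11  ]
 [0.5135 0.2055 0.11  ]]
plate [[0.6039 0.1815 0.106 ]
 [0.6041 0.175  0.106 ]
 [0.5255 0.1684 0.106 ]
 [0.5248 0.1742 0.106 ]]
jawface [[0.6134 0.0741 0.106 ]
 [0.6147 0.0634 0.106 ]
 [0.5353 0.056  0.106 ]
 [0.5349 0.0695 0.106 ]]
```

View pics/w2_c10_60.png

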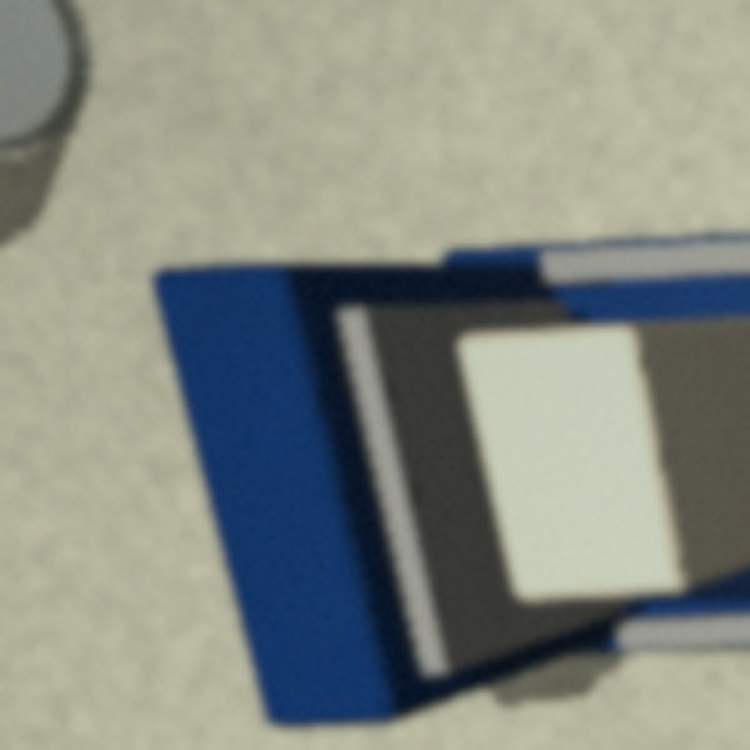

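drive_tool:
  targets:
    - [0.093, [0.02, -0.04, 0.03], -0.03]
    - [0.093, [0.0305, -0.064, 0.07], -0.05]
    - [0.093, [0.0305, -0.064, 0.086], -0.05]
    - [0.093, [0.0305, -0.064, 0.086], -0.05]

```text
clock: 2.62
ee_pos: [0.5801, -0.0121, 0.2125]
eef_rot: [[0.996, 0.089, -0.003], [0.089, -0.996, 0.006], [-0.002, -0.006, -1.0]]
contact_force: [-0.1, -0.6, 0.0]
width: 1.0
```

Run:
```python
from h import *
snap('wrist','w3');s=bot.read_state();print(s['clock'],s['ee_pos'],s['eef_rot'].round(4),s['contact_force'])
crop('w3',100,60,640,400,1)
```

```text
2.675 [ 0.58099377 -0.0126311   0.21415166] [[ 9.961e-01  8.820e-02  0.000e+00]
 [ 8.820e-02 -9.961e-01  5.800e-03]
 [ 5.000e-04 -5.800e-03 -1.000e+00]] [ 0.05377303 -0.89720161 -0.05728017]
```

View pics/w3.png

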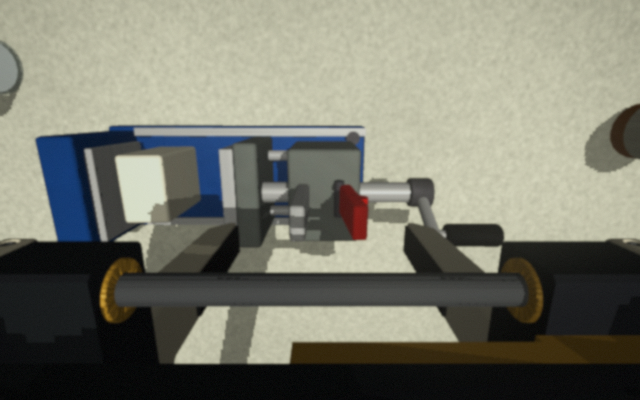

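Post (297,220) and lever (353,212) lie centred between the fingertips (238 and 405). Next I descend.

drive_tool:
  targets:
    - [0.093, [0, 0, 0.03], 0]
    - [0.093, [0, 0, 0.061], 0]
    - [0.093, [0, 0, 0.061], 0]
    - [0.093, [0, 0, 0.061], 0]

```text
clock: 3.18
ee_pos: [0.5822, -0.0129, 0.1557]
eef_rot: [[0.996, 0.088, 0.003], [0.088, -0.996, 0.005], [0.004, -0.005, -1.0]]
contact_force: [1.2, -0.3, -0.3]
width: 1.001
```

Run:
```python
from h import *
snap('wrist','w4');snap('scene','s4');s=bot.read_state();print(s['clock'],s['ee_pos'],s['eef_rot'].round(4),s['contact_force'])
crop('s4',230,150,400,260,4)
```

```text
3.275 [ 0.58242755 -0.01269841  0.15583095] [[ 0.9961  0.0879  0.0038]
 [ 0.0879 -0.9961  0.0053]
 [ 0.0043 -0.005  -1.    ]] [-0.96813748 -0.89041154  0.36081818]
```

View pics/w4.png

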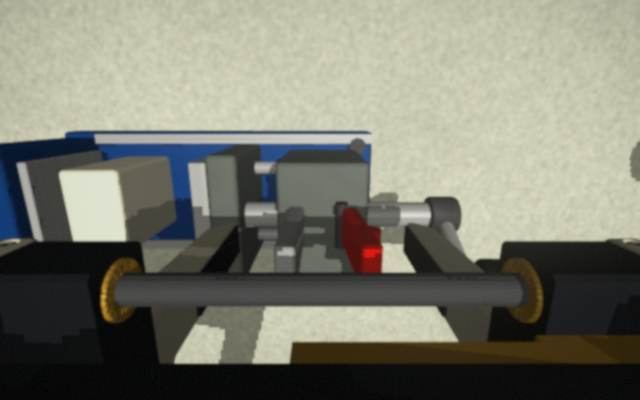

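View pics/s4_c230_150.png

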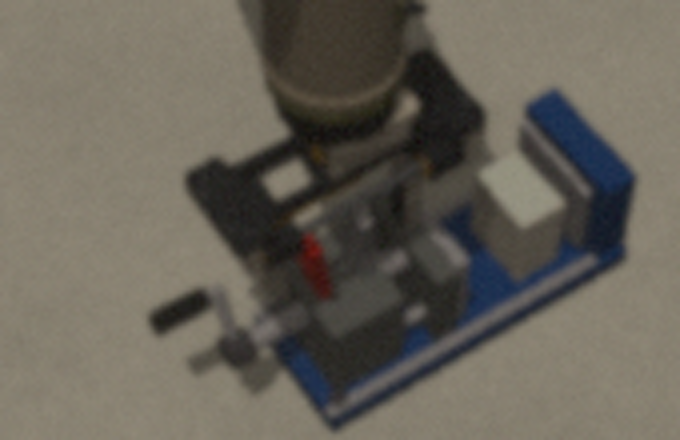

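drive_tool:
  targets:
    - [0.06, [0, 0, 0.0025], 0]
    - [0.03, [0, 0, 0.0025], 0]
    - [0.03, [0, 0, 0.0025], 0]
    - [0.03, [0, 0, 0.0025], 0]
    - [0.03, [0, 0, 0.0025], 0]
  grip_force: 20

```text
clock: 3.9
ee_pos: [0.583, -0.0153, 0.1548]
eef_rot: [[0.996, 0.087, 0.005], [0.087, -0.996, 0.001], [0.005, -0.0, -1.0]]
contact_force: [-2.8, 2.0, 1.0]
width: 0.521
```

Run:
```python
from h import *
snap('wrist','w5');s=bot.read_state();print(s['clock'],s['ee_pos'],s['eef_rot'].round(4),s['contact_force'],s['ft_torque'],s['width']*93)
```

```text
3.95 [ 0.58298161 -0.01437299  0.15471256] [[ 0.9962  0.0873  0.0053]
 [ 0.0873 -0.9962  0.0025]
 [ 0.0055 -0.0021 -1.    ]] [-3.18985015 -1.28173191  8.3220645 ] [-1.1715068   0.4575626   0.11222357] 46.07270812663645
```

View pics/w5.png

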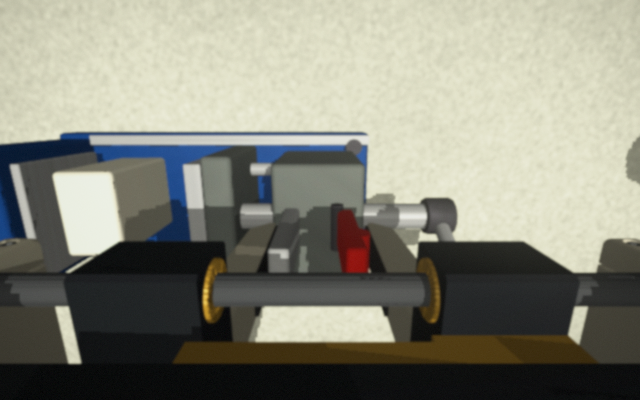

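drive_tool:
  targets:
    - [0.03, [0, 0, 0], 0]
    - [0.03, [0, 0, 0], 0]
    - [0.03, [0, 0, 0], 0]

```text
clock: 4.32
ee_pos: [0.583, -0.0145, 0.1548]
eef_rot: [[0.996, 0.088, 0.005], [0.088, -0.996, 0.002], [0.005, -0.002, -1.0]]
contact_force: [-1.1, -0.9, 2.7]
width: 0.494
```

Run:
```python
from h import *
for i in range(2):
  s=bot.read_state();print(s['clock'],s['ee_pos'],s['eef_rot'].round(4),s['contact_force'],s['ft_torque'],s['width']*93)
  snap('wrist','w6')
```

```text
4.325 [ 0.5829837  -0.01447728  0.15478348] [[ 0.9961  0.0875  0.0053]
 [ 0.0875 -0.9962  0.0021]
 [ 0.0054 -0.0016 -1.    ]] [-1.05864701 -0.875129    2.65729302] [-1.02031093  0.13058722  0.06568523] 45.94150114186296
4.375 [ 0.58297979 -0.01450593  0.15477667] [[ 0.9962  0.0875  0.0053]
 [ 0.0875 -0.9962  0.0021]
 [ 0.0054 -0.0016 -1.    ]] [-1.37828715 -1.52247581  2.00495931] [-0.99249258  0.17464614  0.09550934] 45.49340711498251
```

View pics/w6.png

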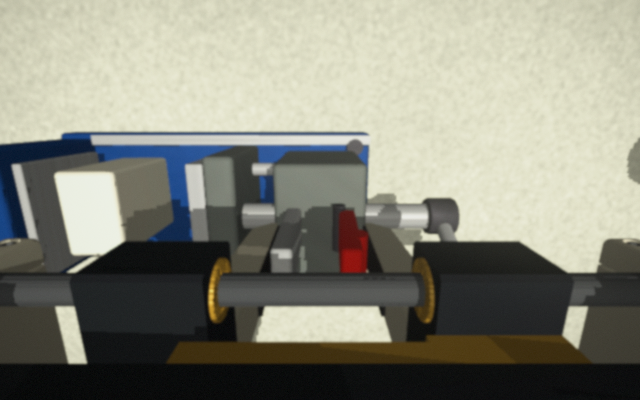

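drive_tool:
  targets:
    - [0.03, [0, 0, 0], 0]
    - [0.03, [0, 0, 0], 0]
    - [0.03, [0, 0, 0], 0]
    - [0.03, [0, 0, 0], 0]
  grip_force: 30

```text
clock: 4.92
ee_pos: [0.583, -0.0143, 0.1548]
eef_rot: [[0.996, 0.088, 0.005], [0.088, -0.996, 0.002], [0.005, -0.002, -1.0]]
contact_force: [-1.5, 1.5, 1.8]
width: 0.411
```

Run:
```python
from h import *
for i in range(2):
  s=bot.read_state();print(s['clock'],s['ee_pos'],s['contact_force'],s['ft_torque'],s['width']*93)
  snap('wrist','w7')
crop('w7',180,180,460,380,3)
crop('w6',180,180,460,380,3)
```

```text
4.925 [ 0.58296631 -0.01427661  0.15476185] [-1.53084702  1.49915071  1.83210408] [-0.27100554  0.11830822  0.09630446] 38.26056045226704
4.975 [ 0.58294743 -0.01429739  0.1547545 ] [-0.28168362  2.42816717  2.23795987] [-0.28246139  0.11779624  0.11363454] 38.45648561795927
```

View pics/w7.png

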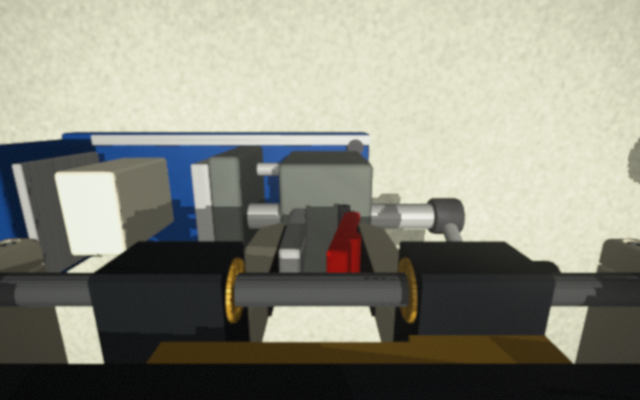

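drive_tool:
  targets:
    - [0.03, [0, -0.004, 0], 0]
    - [0.03, [0, -0.01, 0], 0]
    - [0.03, [0, -0.016, 0], 0]
    - [0.03, [0, -0.022, 0], 0]
    - [0.03, [0, -0.028, 0], 0]
    - [0.03, [0, -0.034, 0], 0]
    - [0.03, [0, -0.04, 0], 0]
    - [0.03, [0, -0.043, 0], 0]
    - [0.03, [0, -0.044, 0], 0]
    - [0.03, [0, -0.044, 0], 0]

```text
clock: 6.28
ee_pos: [0.5791, 0.0297, 0.1547]
eef_rot: [[0.996, 0.088, 0.005], [0.088, -0.996, 0.003], [0.005, -0.002, -1.0]]
contact_force: [-0.1, 0.9, -0.0]
width: 0.414
```

Run:
```python
from h import *
for i in range(2):
  s=bot.read_state();print(s['clock'],s['ee_pos'],s['eef_rot'].round(4),s['contact_force'],s['ft_torque'],s['width']*93)
  snap('wrist','w8')
```

```text
6.275 [0.57907024 0.02973508 0.15471642] [[ 0.9961  0.0876  0.0051]
 [ 0.0876 -0.9962  0.0028]
 [ 0.0053 -0.0024 -1.    ]] [-0.14246692  0.92777854 -0.02778949] [-0.65823922 -0.17422054 -0.00815515] 38.46328021267856
6.325 [0.5790893  0.02971647 0.15474498] [[ 0.9961  0.0876  0.0051]
 [ 0.0875 -0.9962  0.0029]
 [ 0.0053 -0.0024 -1.    ]] [0.59599876 0.26628138 0.2096049 ] [-0.65176146 -0.17746976  0.07350929] 38.43169091399701
```

View pics/w8.png

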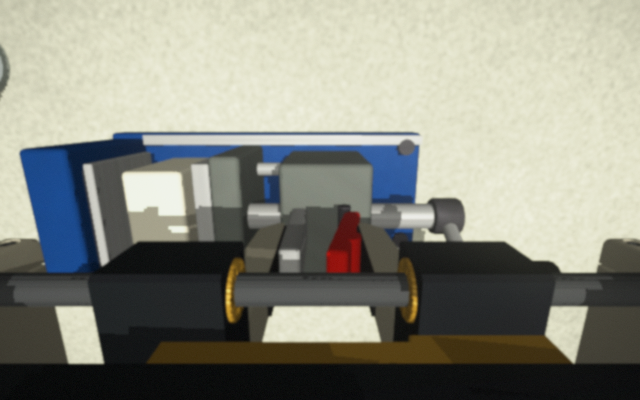

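drive_tool:
  targets:
    - [0.03, [0, -0.002, 0], 0]
    - [0.03, [0, -0.004, 0], 0]
    - [0.03, [0, -0.006, 0], 0]
    - [0.03, [0, -0.008, 0], 0]
    - [0.03, [0, -0.01, 0], 0]
    - [0.03, [0, -0.011, 0], 0]
    - [0.03, [0, -0.012, 0], 0]

```text
clock: 7.25
ee_pos: [0.5781, 0.0412, 0.1547]
eef_rot: [[0.996, 0.087, 0.005], [0.087, -0.996, 0.002], [0.005, -0.002, -1.0]]
contact_force: [0.3, -5.0, -1.4]
width: 0.416
```

Run:
```python
from h import *
for i in range(2):
  s=bot.read_state();print(s['clock'],s['ee_pos'],s['contact_force'],s['ft_torque'],s['width']*93)
  snap('wrist','w9')
crop('w9',20,120,280,280,3)
```

```text
7.25 [0.57805783 0.04121169 0.15472394] [ 0.30244424 -4.99771231 -1.36493427] [-1.47778231 -0.28565811  0.04649816] 38.64212511224855
7.3 [0.5780549  0.04134839 0.15474467] [ 1.84315684 -5.24447406 -1.31142735] [-1.52247997 -0.25518379  0.03095132] 38.230223681487125
```

View pics/w9_c20_120.png

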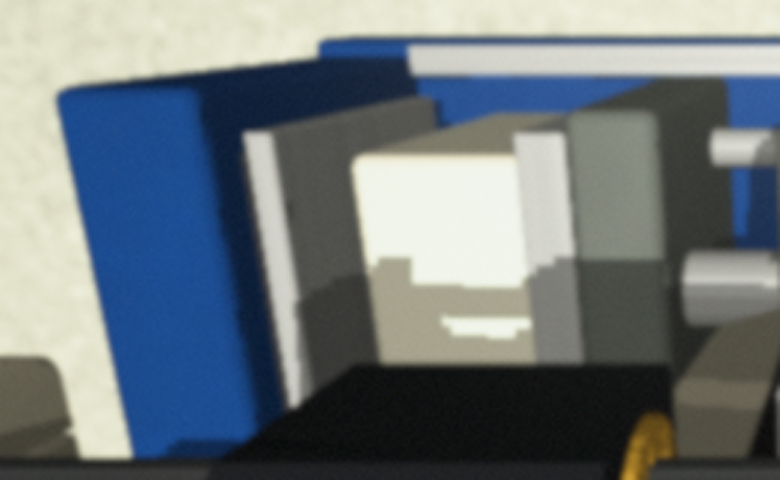

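drive_tool:
  targets:
    - [0.03, [0, -0.0015, 0], 0]
    - [0.03, [0, -0.003, 0], 0]
    - [0.03, [0, -0.004, 0], 0]
    - [0.03, [0, -0.005, 0], 0]
    - [0.03, [0, -0.005, 0], 0]

```text
clock: 7.98
ee_pos: [0.5776, 0.0462, 0.1548]
eef_rot: [[0.996, 0.087, 0.005], [0.087, -0.996, 0.002], [0.005, -0.002, -1.0]]
contact_force: [0.6, -5.0, -0.2]
width: 0.412
```

Run:
```python
from h import *
for i in range(2):
  s=bot.read_state();print(s['clock'],s['ee_pos'],s['contact_force'],s['ft_torque'],s['width']*93)
  snap('wrist','w10')
crop('w10',20,120,280,280,3)
```

```text
7.975 [0.57762517 0.04615317 0.15475907] [ 0.64006382 -4.97400006 -0.165551  ] [-1.40932903 -0.25813992  0.0676072 ] 38.34769316593042
8.025 [0.57765681 0.04612673 0.15476998] [ 1.90755845 -4.9136882  -0.31343854] [-1.44330879 -0.29173952  0.0861967 ] 38.22774094716205
```

View pics/w10_c20_120.png

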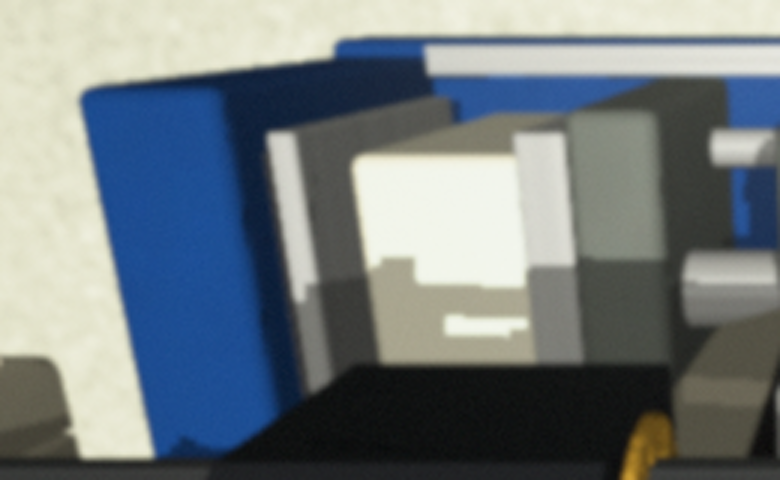

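drive_tool:
  targets:
    - [0.03, [0, -0.0015, 0], 0]
    - [0.03, [0, -0.003, 0], 0]
    - [0.03, [0, -0.0035, 0], 0]
    - [0.03, [0, -0.004, 0], 0]

```text
clock: 8.57
ee_pos: [0.5773, 0.05, 0.1548]
eef_rot: [[0.996, 0.087, 0.005], [0.087, -0.996, 0.002], [0.005, -0.001, -1.0]]
contact_force: [1.6, -5.1, -0.9]
width: 0.413
```

Run:
```python
from h import *
for i in range(1):
  s=bot.read_state();print(s['clock'],s['ee_pos'],s['contact_force'],s['ft_torque'],s['width']*93)
  snap('wrist','w11')
crop('w11',20,120,280,280,3)
```

```text
8.575 [0.57730809 0.04999677 0.15476338] [ 1.58434052 -5.14622542 -0.91139231] [-1.4595069  -0.21815997  0.05311011] 38.415554668556275
```

View pics/w11_c20_120.png

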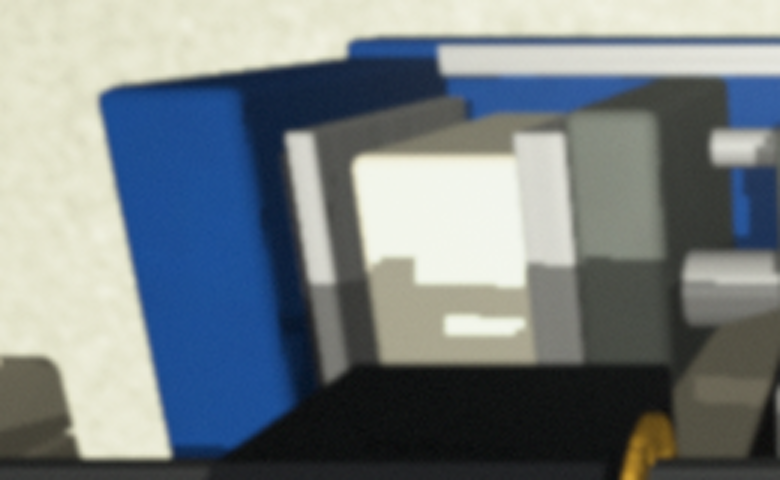

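drive_tool:
  targets:
    - [0.03, [0, -0.0005, 0], 0]
    - [0.03, [0, -0.001, 0], 0]
    - [0.03, [0, -0.0015, 0], 0]

```text
clock: 9.0
ee_pos: [0.5772, 0.0513, 0.1547]
eef_rot: [[0.996, 0.087, 0.005], [0.087, -0.996, 0.002], [0.005, -0.001, -1.0]]
contact_force: [0.0, -7.1, -0.4]
width: 0.412
```

drive_tool:
  targets:
    - [0.03, [0, -0.0005, 0], 0]
    - [0.03, [0, -0.0008, 0], 0]

```text
clock: 9.25
ee_pos: [0.5772, 0.0513, 0.1548]
eef_rot: [[0.996, 0.087, 0.005], [0.087, -0.996, 0.0], [0.005, 0.0, -1.0]]
contact_force: [1.0, -8.7, -0.2]
width: 0.411
```

Run:
```python
from h import *
for i in range(1):
  s=bot.read_state();print(s['clock'],s['ee_pos'],s['contact_force'],s['ft_torque'],s['width']*93)
  snap('wrist','w12')
crop('w12',20,120,280,280,3)
```

```text
9.25 [0.57720503 0.05129815 0.15479868] [ 0.96258439 -8.71735622 -0.24528714] [-1.81464188 -0.29857147  0.06829445] 38.22689944977325
```

View pics/w12_c20_120.png

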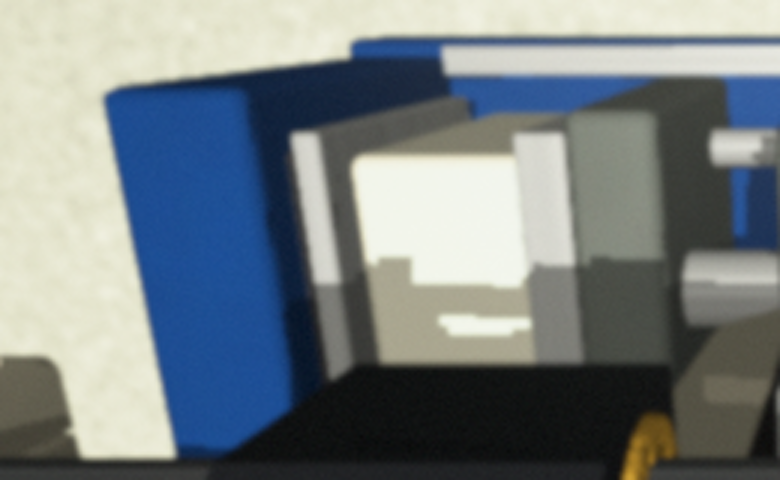

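drive_tool:
  targets:
    - [0.03, [0, -0.0008, 0], 0]
    - [0.03, [0, -0.0012, 0], 0]
    - [0.03, [0, -0.0012, 0], 0]

```text
clock: 9.68
ee_pos: [0.5772, 0.0513, 0.1548]
eef_rot: [[0.996, 0.086, 0.005], [0.086, -0.996, -0.001], [0.005, 0.002, -1.0]]
contact_force: [1.4, -10.0, -0.0]
width: 0.412
```

drive_tool:
  targets:
    - [0.05, [0, -0.001, 0], 0]
    - [0.07, [0, -0.001, 0], 0]
    - [0.093, [0, -0.001, 0], 0]
    - [0.093, [0, -0.001, 0], 0]
    - [0.093, [0, 0, 0], 0]

```text
clock: 10.3
ee_pos: [0.5772, 0.0522, 0.155]
eef_rot: [[0.996, 0.087, 0.006], [0.087, -0.996, 0.0], [0.006, 0.0, -1.0]]
contact_force: [0.8, -0.4, -0.7]
width: 0.901
```

Run:
```python
from h import *
for i in range(1):
  s=bot.read_state();print(s['clock'],s['ee_pos'],s['eef_rot'].round(4),s['contact_force'],s['ft_torque'],s['width']*93)
  snap('wrist','w13')
```

```text
10.3 [0.57724542 0.05216815 0.15503763] [[ 9.962e-01  8.660e-02  5.600e-03]
 [ 8.660e-02 -9.962e-01  3.000e-04]
 [ 5.600e-03  2.000e-04 -1.000e+00]] [ 0.81363285 -0.38552505 -0.67625253] [-0.00134833 -0.05202925 -0.00646292] 83.80470629010115
```

View pics/w13.png

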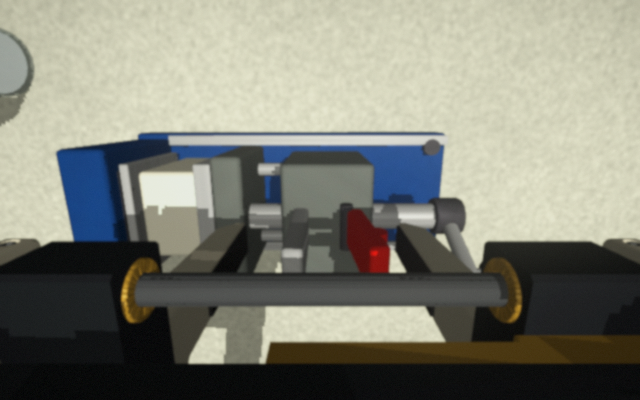

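drive_tool:
  targets:
    - [0.093, [0, 0, -0.04], 0]
    - [0.093, [0, 0.0, -0.08], 0]
    - [0.093, [-0.03, 0.05, -0.1], 0]
    - [0.093, [-0.06, 0.1, -0.1], 0]
    - [0.093, [-0.06, 0.1, -0.1], 0]
    - [0.093, [-0.06, 0.1, -0.1], 0]

```text
clock: 11.1
ee_pos: [0.5259, -0.0526, 0.2552]
eef_rot: [[0.996, 0.086, 0.007], [0.086, -0.996, 0.001], [0.007, -0.0, -1.0]]
contact_force: [-0.2, 0.0, -0.6]
width: 1.002
```

Run:
```python
from h import *
snap('wrist','w14')
s=bot.read_state();print(s['clock'],s['ee_pos'],s['eef_rot'].round(4),s['joints'],s['joint_velocities'].round(2))
```

```text
11.15 [ 0.52596091 -0.05209114  0.25497338] [[ 9.962e-01  8.690e-02  6.300e-03]
 [ 8.690e-02 -9.962e-01  6.000e-04]
 [ 6.300e-03 -0.000e+00 -1.000e+00]] [-11.28471409  -4.31968597  95.78467569   0.10294682  88.1896221
  73.72675328] [ 0.97  0.53 -0.22 -0.18  0.04 -0.09]
```

View pics/w14.png

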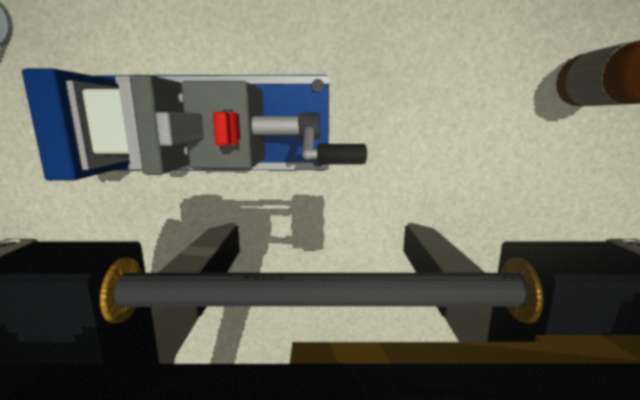

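The jaw closes on the block with the lever released. The crank hub is at (310,122) and the grip at (340,153). Next I turn the tool by 90 degrees.

drive_tool:
  targets:
    - [0.093, [0.01, 0.02, 0], -0.18]
    - [0.093, [0.02, 0.04, 0], -0.36]
    - [0.093, [0.03, 0.06, 0], -0.54]
    - [0.093, [0.035, 0.078, 0], -0.72]
    - [0.093, [0.035, 0.078, 0], -0.9]
    - [0.093, [0.035, 0.078, 0], -1.08]
    - [0.093, [0.035, 0.078, 0], -1.26]
    - [0.093, [0.035, 0.078, 0], -1.44]
    - [0.093, [0.035, 0.078, 0], -1.57]
    - [0.093, [0.035, 0.078, 0], -1.57]
    - [0.093, [0.035, 0.078, 0], -1.57]

```text
clock: 12.52
ee_pos: [0.5679, -0.1259, 0.2549]
eef_rot: [[-0.084, 0.996, 0.006], [0.996, 0.084, 0.001], [0.0, 0.006, -1.0]]
contact_force: [-0.4, 0.2, 0.4]
width: 0.997
```

Run:
```python
from h import *
snap('wrist','w15')
s=bot.read_state();print(s['clock'],s['ee_pos'],s['eef_rot'].round(4),s['joints'],s['joint_velocities'].round(2))
crop('w14',0,50,380,190,2)
crop('w15',200,0,440,240,3)
```

```text
12.575 [ 0.56783356 -0.12613593  0.25501108] [[-8.460e-02  9.964e-01  6.000e-03]
 [ 9.964e-01  8.460e-02  8.000e-04]
 [ 3.000e-04  6.100e-03 -1.000e+00]] [-17.66483456   4.00039991  87.47612488   0.14833026  88.20817968
 -22.52174883] [-0.43 -0.18  0.08 -0.06 -0.01 -0.6 ]
```

View pics/w15.png

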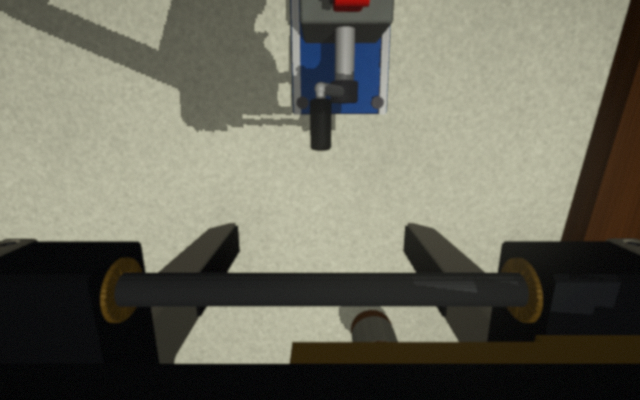

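View pics/w14_c0_50.png

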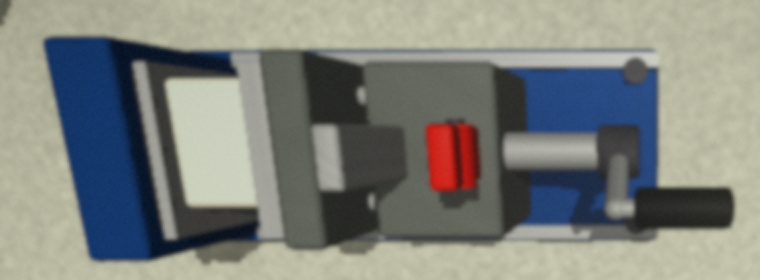

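View pics/w15_c200_0.png

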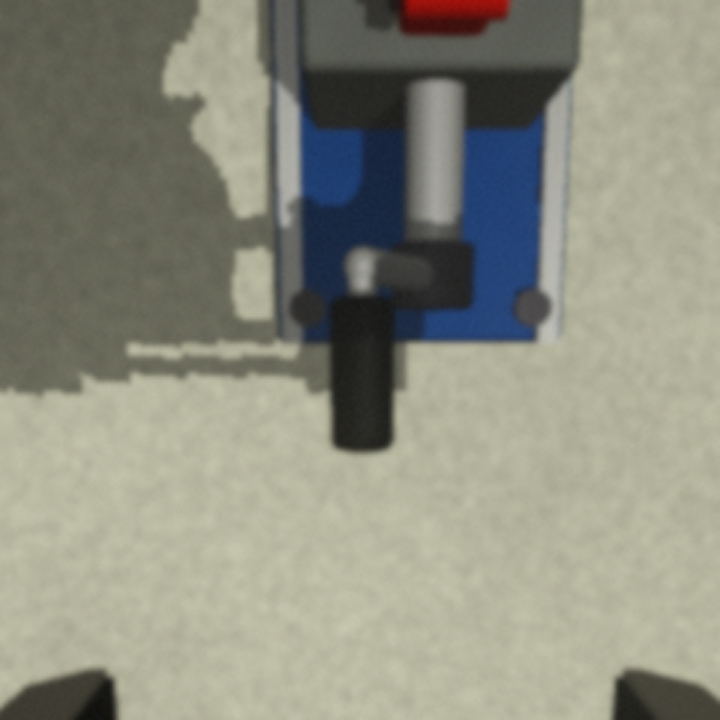

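Run:
```python
from h import *
a=lambda x,y:('w14',x/2,50+y/2)
b=lambda x,y:('w15',200+x/3,y/3)
g,e=tri(a(685,207),b(362,373));print('grip',g,e)
h,e2=tri(a(618,148),b(435,275));print('hub',h,e2)
for t in [('lo',(637,207),(362,298)),('hi',(733,207),(362,448))]: print(tri(a(*t[1]),b(*t[2])))
vx=np.array([-.087,.996,0]);vy=np.array([-.996,-.087,0]);d=g-h;print(d@vx,d@vy,d[2],np.arctan2(d@vy,d[2]))
# axis direction from shaft in w15
print(atz(*b(437,90),0.085+.0),atz(*b(434,235),0.085))
```

```text
grip [ 0.56352508 -0.06772012  0.13412216] [0.0005572200509153143, 0.0005572200509153009]
hub [ 0.58419553 -0.03648323  0.08491197] [1.3098560912942947e-05, 1.3098560912979254e-05]
(array([ 0.56176227, -0.0477843 ,  0.13312371]), [0.0003050544775708581, 0.0003050544775708619])
(array([ 0.5652195 , -0.08814748,  0.13314469]), [0.0004393928021711899, 0.0004393928021712291])
-0.029313606829052916 0.02330538229997604 0.049210187656947985 0.44229610475244435
[0.57925892 0.01681238 0.085     ] [ 0.58263277 -0.02458202  0.085     ]
```

drive_tool:
  targets:
    - [0.093, [0.04, 0, 0.02], 0]
    - [0.093, [0.0586, 0, 0.05], 0]
    - [0.093, [0.0586, 0, 0.08], 0]
    - [0.093, [0.0586, 0, 0.11], 0]
    - [0.093, [0.0586, 0, 0.1225], 0]
    - [0.093, [0.0586, 0, 0.1225], 0]
    - [0.093, [0.0586, 0, 0.1225], 0]

```text
clock: 13.45
ee_pos: [0.5646, -0.0679, 0.1341]
eef_rot: [[-0.084, 0.996, 0.008], [0.996, 0.084, 0.0], [-0.0, 0.008, -1.0]]
contact_force: [-0.3, 1.1, 0.4]
width: 0.999
```

Run:
```python
from h import *
snap('wrist','w16')
s=bot.read_state();print(s['clock'],s['ee_pos'],s['eef_rot'].round(4),s['contact_force'])
```

```text
13.5 [ 0.56468947 -0.06791636  0.13423399] [[-8.420e-02  9.964e-01  8.500e-03]
 [ 9.964e-01  8.420e-02  3.000e-04]
 [-4.000e-04  8.500e-03 -1.000e+00]] [-0.25656333 -0.48757982  0.13607213]
```

View pics/w16.png

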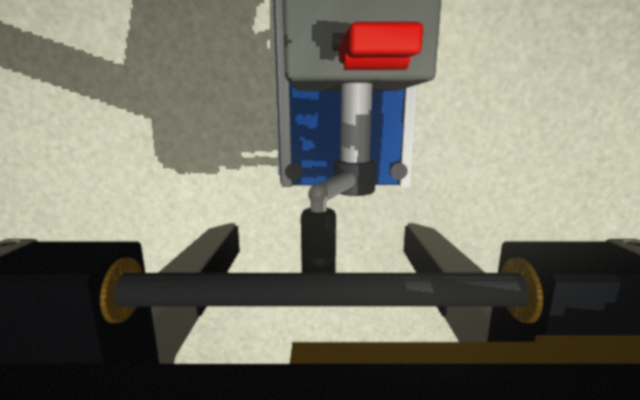

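drive_tool:
  targets:
    - [0.05, [0, -0.001, 0.0015], 0]
    - [0.02, [0, -0.001, 0.0015], 0]
    - [0.005, [0, -0.001, 0.0015], 0]
    - [0.005, [0, -0.001, 0.0015], 0]
    - [0.005, [0, -0.001, 0.0015], 0]
    - [0.005, [0, -0.001, 0.0015], 0]
    - [0.005, [0, -0.001, 0.0015], 0]
    - [0.005, [0, -0.001, 0.0015], 0]
  grip_force: 25

```text
clock: 14.5
ee_pos: [0.5636, -0.0681, 0.1327]
eef_rot: [[-0.084, 0.996, 0.008], [0.996, 0.084, 0.0], [-0.0, 0.008, -1.0]]
contact_force: [-6.5, -1.1, 0.6]
width: 0.188
```

Run:
```python
from h import *
snap('wrist','w17')
s=bot.read_state();print(s['clock'],s['ee_pos'],s['eef_rot'].round(4),s['contact_force'],s['width']*93)
```

```text
14.55 [ 0.56339325 -0.06808207  0.13264023] [[-8.420e-02  9.964e-01  7.700e-03]
 [ 9.964e-01  8.420e-02  2.000e-04]
 [-5.000e-04  7.700e-03 -1.000e+00]] [-1.07727051 -0.871191    1.01937465] 16.919464377418894
```

View pics/w17.png

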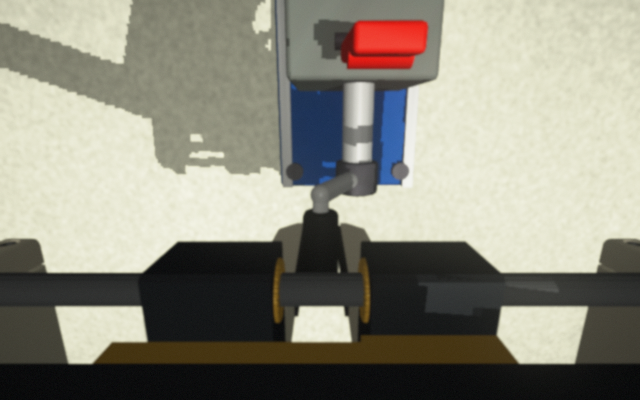

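drive_tool:
  targets:
    - [0.005, [0.0002, 0.0023, -0.0011], 0]
    - [0.005, [0.0004, 0.0046, -0.0021], 0]
    - [0.005, [0.0005, 0.0069, -0.0029], 0]
    - [0.005, [0.0007, 0.0093, -0.0037], 0]
    - [0.005, [0.0007, 0.0093, -0.0037], 0]

```text
clock: 15.18
ee_pos: [0.5713, -0.0668, 0.1358]
eef_rot: [[-0.084, 0.996, 0.004], [0.996, 0.084, -0.0], [-0.0, 0.004, -1.0]]
contact_force: [-5.9, -1.7, 1.2]
width: 0.185
```

```bash
cat >> h.py <<'E'
C=np.array([0.5865,-0.0655,0.085])
vx=np.array([-.0855,.9963,0]);vy=np.array([-.9963,-.0855,0])
def rd(tag=None,n=2):
    for i in range(n):
        s=bot.read_state(); p=s['ee_pos']+3e-3*s['eef_rot'][:,2]-C
        y,z=p@vy,p[2]; th=np.arctan2(y,z); F=s['contact_force']
        t=-np.cos(th)*vy+np.sin(th)*np.array([0,0,-1])*-1*-1  # tightening tangent: toward -y, then down
        t=-np.cos(th)*vy+np.array([0,0,np.sin(th)])
        rr=np.sin(th)*vy+np.array([0,0,np.cos(th)])
        print('t',round(s['clock'],2),'lean',round(th,4),'r',round(np.hypot(y,z),4),'Ft',round(-F@t,2),'Fr',round(F@rr,2),'Fx',round(F@vx,2),'w',round(s['width']*93,1),s['ee_pos'].round(4))
        capture('wrist') if not tag else snap('wrist',tag)
E
python3 -c "
from h import *
rd('w18',3)"
```

```text
t 15.18 lean 0.3086 r 0.0501 Ft 5.42 Fr 2.98 Fx -1.15 w 17.2 [ 0.5713 -0.0668  0.1358]
t 15.22 lean 0.3084 r 0.0501 Ft 5.25 Fr 2.97 Fx -0.14 w 17.4 [ 0.5713 -0.0668  0.1358]
t 15.28 lean 0.3089 r 0.0501 Ft 5.33 Fr 3.25 Fx -0.96 w 17.2 [ 0.5713 -0.0668  0.1358]
```

drive_tool:
  targets:
    - [0.005, [0.0003, 0.0036, -0.001], 0]
    - [0.005, [0.0005, 0.0073, -0.0017], 0]
    - [0.005, [0.0007, 0.0098, -0.0021], 0]
    - [0.005, [0.0007, 0.0098, -0.0021], 0]

```text
clock: 15.82
ee_pos: [0.5801, -0.0655, 0.1376]
eef_rot: [[-0.084, 0.996, 0.002], [0.996, 0.084, -0.0], [-0.0, 0.002, -1.0]]
contact_force: [-4.5, -1.3, 1.7]
width: 0.184
```

```bash
python3 -c "
from h import *
rd('w19',3)"
```

```text
t 15.82 lean 0.1275 r 0.05 Ft 4.3 Fr 2.31 Fx -0.96 w 17.1 [ 0.5801 -0.0655  0.1376]
t 15.88 lean 0.1277 r 0.05 Ft 4.76 Fr 1.99 Fx -1.21 w 17.4 [ 0.5801 -0.0654  0.1376]
t 15.93 lean 0.1275 r 0.05 Ft 5.87 Fr 2.85 Fx -1.07 w 17.3 [ 0.5801 -0.0654  0.1376]
```

drive_tool:
  targets:
    - [0.005, [0.0002, 0.003, -0.0003], 0]
    - [0.005, [0.0004, 0.006, -0.0004], 0]
    - [0.005, [0.0006, 0.0089, -0.0003], 0]
    - [0.005, [0.0006, 0.0089, -0.0003], 0]

```text
clock: 16.48
ee_pos: [0.5883, -0.0642, 0.1378]
eef_rot: [[-0.084, 0.996, 0.001], [0.996, 0.084, -0.0], [-0.0, 0.001, -1.0]]
contact_force: [-4.7, -0.5, 3.0]
width: 0.188
```

```bash
python3 -c "
from h import *
rd('w20',3)
crop('w20',240,0,480,180,3)
crop('w17',240,0,480,180,3)"
```

```text
t 16.48 lean -0.0389 r 0.0498 Ft 4.8 Fr 2.77 Fx -0.08 w 17.5 [ 0.5883 -0.0642  0.1378]
t 16.52 lean -0.0385 r 0.0498 Ft 6.16 Fr 2.05 Fx -0.11 w 17.2 [ 0.5883 -0.0641  0.1378]
t 16.57 lean -0.0383 r 0.0498 Ft 5.12 Fr 2.74 Fx -0.02 w 17.3 [ 0.5883 -0.0641  0.1378]
```

drive_tool:
  targets:
    - [0.005, [0.0002, 0.003, 0.0002], 0]
    - [0.005, [0.0004, 0.006, 0.0006], 0]
    - [0.005, [0.0006, 0.008, 0.001], 0]
    - [0.005, [0.0006, 0.008, 0.001], 0]

```text
clock: 17.12
ee_pos: [0.5959, -0.0629, 0.1368]
eef_rot: [[-0.084, 0.996, -0.0], [0.996, 0.084, -0.0], [-0.0, -0.0, -1.0]]
contact_force: [-4.6, -0.3, 2.8]
width: 0.18
```

```bash
python3 -c "
from h import *
rd('w21',4)"
```

```text
t 17.12 lean -0.1937 r 0.0497 Ft 5.06 Fr 1.84 Fx 0.1 w 16.8 [ 0.5959 -0.0629  0.1368]
t 17.18 lean -0.1941 r 0.0497 Ft 4.69 Fr 2.5 Fx -0.62 w 17.4 [ 0.5959 -0.0629  0.1368]
t 17.23 lean -0.1943 r 0.0497 Ft 5.64 Fr 2.42 Fx 0.7 w 17.2 [ 0.5959 -0.0629  0.1368]
t 17.27 lean -0.1942 r 0.0497 Ft 5.39 Fr 1.55 Fx -0.59 w 17.1 [ 0.5959 -0.0629  0.1368]
```

drive_tool:
  targets:
    - [0.005, [0.0002, 0.003, 0.0007], 0]
    - [0.005, [0.0004, 0.0055, 0.0014], 0]
    - [0.005, [0.0005, 0.0075, 0.0021], 0]
    - [0.005, [0.0005, 0.0075, 0.0021], 0]

```text
clock: 17.82
ee_pos: [0.6032, -0.0618, 0.1346]
eef_rot: [[-0.084, 0.996, -0.0], [0.996, 0.084, -0.0], [-0.0, -0.0, -1.0]]
contact_force: [-4.6, -0.4, 3.0]
width: 0.188
```

```bash
python3 -c "
from h import *
rd('w22',4)"
```

```text
t 17.82 lean -0.3485 r 0.0496 Ft 5.34 Fr 1.29 Fx -0.04 w 17.5 [ 0.6032 -0.0618  0.1346]
t 17.88 lean -0.3489 r 0.0496 Ft 5.41 Fr 0.91 Fx 0.14 w 16.9 [ 0.6032 -0.0617  0.1346]
t 17.93 lean -0.3487 r 0.0496 Ft 5.85 Fr 1.18 Fx 0.28 w 17.4 [ 0.6032 -0.0617  0.1346]
t 17.98 lean -0.3489 r 0.0496 Ft 4.68 Fr 1.0 Fx 0.57 w 16.9 [ 0.6032 -0.0617  0.1346]
```

drive_tool:
  targets:
    - [0.005, [0.0002, 0.0025, 0.001], 0]
    - [0.005, [0.0004, 0.005, 0.0021], 0]
    - [0.005, [0.0005, 0.0069, 0.0031], 0]
    - [0.005, [0.0005, 0.0069, 0.0031], 0]

```text
clock: 18.52
ee_pos: [0.61, -0.0606, 0.1314]
eef_rot: [[-0.084, 0.996, -0.0], [0.996, 0.084, 0.0], [0.0, -0.0, -1.0]]
contact_force: [-3.8, 0.2, 2.3]
width: 0.183
```

```bash
python3 -c "
from h import *
rd('w23',4)
snap('scene','s23');crop('s23',280,150,400,250,5)"
```

```text
t 18.52 lean -0.502 r 0.0495 Ft 4.37 Fr 0.22 Fx 0.49 w 17.0 [ 0.61   -0.0606  0.1314]
t 18.57 lean -0.5019 r 0.0496 Ft 4.16 Fr 0.14 Fx -0.84 w 17.5 [ 0.61   -0.0606  0.1315]
t 18.62 lean -0.5018 r 0.0496 Ft 3.39 Fr -1.05 Fx 0.52 w 17.2 [ 0.61   -0.0606  0.1314]
t 18.68 lean -0.5012 r 0.0495 Ft 4.54 Fr -0.09 Fx 1.53 w 17.3 [ 0.61   -0.0606  0.1315]
```

View pics/s23_c280_150.png

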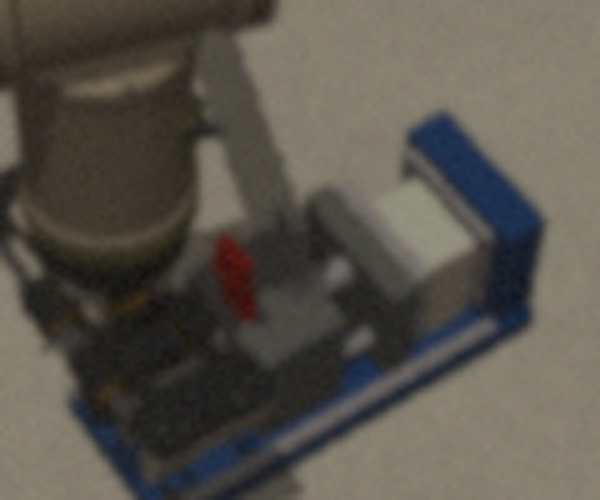

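View pics/w23.png

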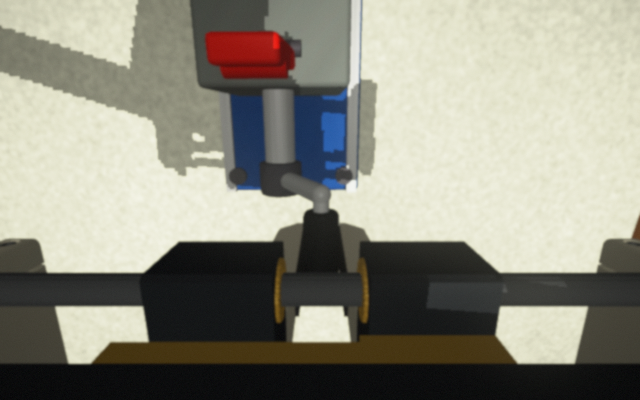

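drive_tool:
  targets:
    - [0.005, [0.0001, 0.002, 0.0012], 0]
    - [0.005, [0.0003, 0.004, 0.0025], 0]
    - [0.005, [0.0005, 0.0058, 0.0037], 0]
    - [0.005, [0.0005, 0.0058, 0.0037], 0]

```text
clock: 19.27
ee_pos: [0.6156, -0.0596, 0.1276]
eef_rot: [[-0.084, 0.996, -0.0], [0.996, 0.084, 0.0], [0.0, -0.0, -1.0]]
contact_force: [-4.5, 0.3, 0.9]
width: 0.188
```

```bash
python3 -c "
from h import *
rd('w24',4)"
```

```text
t 19.27 lean -0.6403 r 0.0494 Ft 4.12 Fr -1.93 Fx 0.71 w 17.5 [ 0.6156 -0.0596  0.1276]
t 19.32 lean -0.6407 r 0.0494 Ft 4.15 Fr -1.9 Fx 1.05 w 17.3 [ 0.6157 -0.0596  0.1276]
t 19.38 lean -0.6403 r 0.0495 Ft 3.53 Fr -1.46 Fx 1.4 w 17.1 [ 0.6157 -0.0596  0.1277]
t 19.43 lean -0.6402 r 0.0494 Ft 4.41 Fr -1.81 Fx 0.17 w 17.2 [ 0.6156 -0.0596  0.1276]
```

drive_tool:
  targets:
    - [0.005, [0.0001, 0.0016, 0.0012], 0]
    - [0.005, [0.0003, 0.0031, 0.0025], 0]
    - [0.005, [0.0004, 0.0046, 0.0039], 0]

```text
clock: 19.85
ee_pos: [0.6199, -0.059, 0.124]
eef_rot: [[-0.084, 0.996, -0.001], [0.996, 0.084, -0.0], [-0.0, -0.001, -1.0]]
contact_force: [-8.0, -0.3, 5.0]
width: 0.183
```

```bash
python3 -c "
from h import *
rd('w25',4)"
```

```text
t 19.85 lean -0.7545 r 0.0494 Ft 9.24 Fr -1.77 Fx 0.36 w 17.0 [ 0.6199 -0.059   0.124 ]
t 19.9 lean -0.7578 r 0.0493 Ft 8.21 Fr -1.57 Fx -0.14 w 17.0 [ 0.62   -0.059   0.1238]
t 19.95 lean -0.757 r 0.0493 Ft 6.05 Fr -2.3 Fx 0.21 w 17.1 [ 0.62   -0.059   0.1239]
t 20.0 lean -0.7567 r 0.0494 Ft 7.06 Fr -1.37 Fx 0.88 w 17.2 [ 0.62   -0.059   0.1239]
```

drive_tool:
  targets:
    - [0.005, [0, 0.0006, 0.0006], 0]
    - [0.005, [0.0001, 0.0012, 0.0012], 0]
    - [0.005, [0.0001, 0.0012, 0.0012], 0]

```text
clock: 20.42
ee_pos: [0.6208, -0.0589, 0.123]
eef_rot: [[-0.084, 0.996, -0.002], [0.996, 0.084, -0.0], [-0.0, -0.002, -1.0]]
contact_force: [-7.3, -0.6, 4.7]
width: 0.185
```

```bash
python3 -c "
from h import *
rd('w26',4)
snap('scene','s26');crop('s26',280,150,400,250,5)"
```

```text
t 20.43 lean -0.7814 r 0.0493 Ft 8.46 Fr -1.81 Fx 0.0 w 17.2 [ 0.6208 -0.0589  0.123 ]
t 20.48 lean -0.7811 r 0.0493 Ft 8.94 Fr -1.73 Fx 0.03 w 17.5 [ 0.6208 -0.0589  0.123 ]
t 20.52 lean -0.7813 r 0.0493 Ft 9.38 Fr -2.34 Fx 0.92 w 17.0 [ 0.6208 -0.0589  0.123 ]
t 20.57 lean -0.7811 r 0.0493 Ft 9.24 Fr -1.19 Fx 0.64 w 17.2 [ 0.6208 -0.0589  0.123 ]
```

View pics/s26_c280_150.png

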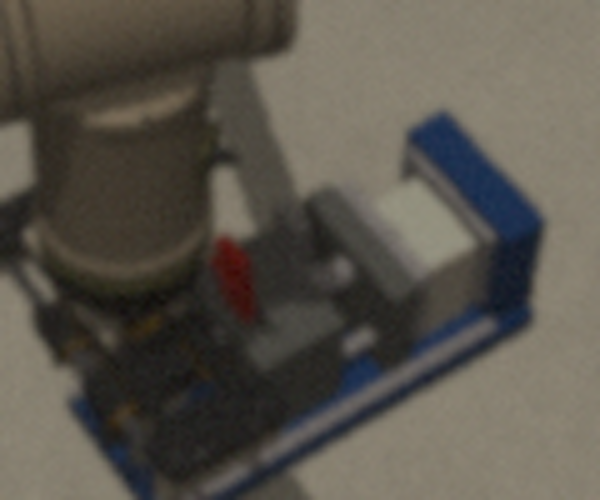

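drive_tool:
  targets:
    - [0.005, [0, 0.0005, 0.0005], 0]
    - [0.005, [0, 0.0009, 0.0009], 0]
    - [0.005, [0, 0.0009, 0.0009], 0]

```text
clock: 21.05
ee_pos: [0.6213, -0.0589, 0.1225]
eef_rot: [[-0.084, 0.996, -0.002], [0.996, 0.084, -0.0], [-0.0, -0.002, -1.0]]
contact_force: [-8.1, 0.3, 6.0]
width: 0.186
```

```bash
python3 -c "
from h import *
rd('w27',4)"
```

```text
t 21.05 lean -0.7957 r 0.0493 Ft 9.91 Fr -1.61 Fx 1.04 w 17.3 [ 0.6213 -0.0589  0.1225]
t 21.1 lean -0.7957 r 0.0493 Ft 10.2 Fr -1.55 Fx 1.33 w 17.5 [ 0.6213 -0.0588  0.1225]
t 21.15 lean -0.7958 r 0.0493 Ft 9.24 Fr -1.58 Fx 0.02 w 17.6 [ 0.6213 -0.0589  0.1225]
t 21.2 lean -0.7956 r 0.0493 Ft 9.51 Fr -2.22 Fx -0.11 w 17.0 [ 0.6213 -0.0589  0.1225]
```

drive_tool:
  targets:
    - [0.005, [0, -0.0004, -0.0004], 0]
    - [0.03, [0, -0.0004, -0.0004], 0]
    - [0.06, [0, -0.0004, -0.0004], 0]
    - [0.07, [0, -0.0004, -0.0004], 0]
    - [0.07, [0, -0.0004, -0.0004], 0]
    - [0.07, [0, -0.0004, -0.0004], 0]

```text
clock: 22.0
ee_pos: [0.621, -0.0589, 0.1229]
eef_rot: [[-0.084, 0.996, -0.002], [0.996, 0.084, -0.0], [-0.0, -0.002, -1.0]]
contact_force: [-0.2, 0.3, 0.3]
width: 0.674
```

```bash
python3 -c "
from h import *
rd('w28',2)"
```

```text
t 22.0 lean -0.785 r 0.0494 Ft 0.29 Fr 0.06 Fx 0.28 w 62.7 [ 0.621  -0.0589  0.1229]
t 22.05 lean -0.7849 r 0.0493 Ft -0.63 Fr 0.58 Fx 1.11 w 66.6 [ 0.6209 -0.0589  0.1229]
```

View pics/w28.png

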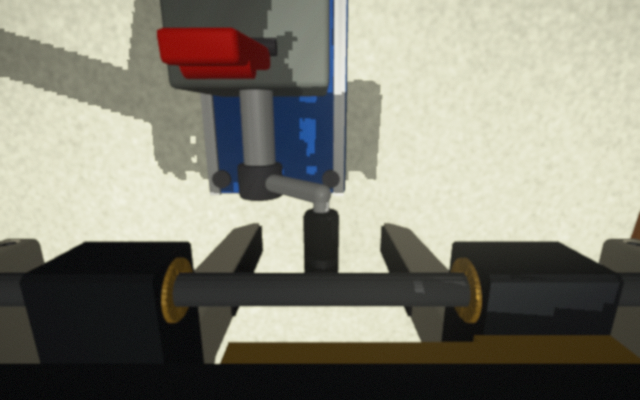

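The grip is free and the force reads zero, so the force readings carry no bias. I'll lift clear and inspect.

drive_tool:
  targets:
    - [0.08, [0, 0, -0.04], 0]
    - [0.08, [0, 0, -0.09], 0]
    - [0.08, [-0.03, 0, -0.13], 0]
    - [0.08, [-0.04, -0.02, -0.16], 0]
    - [0.08, [-0.04, -0.03, -0.17], 0]
    - [0.08, [-0.04, -0.03, -0.17], 0]
    - [0.08, [-0.04, -0.03, -0.17], 0]

```text
clock: 22.98
ee_pos: [0.5944, -0.1005, 0.291]
eef_rot: [[-0.084, 0.996, -0.005], [0.996, 0.084, 0.0], [0.001, -0.005, -1.0]]
contact_force: [0.2, -0.0, -0.5]
width: 0.856
```

```bash
python3 -c "
from h import *
snap('wrist','w29');snap('scene','s29');crop('s29',255,150,400,260,5)
s=bot.read_state();print(s['clock'],s['ee_pos'],s['contact_force'],s['joint_velocities'].round(2))"
```

```text
23.075 [ 0.59441214 -0.10052054  0.29096604] [ 0.13551447 -0.08167726  0.69650545] [-0.11 -0.   -0.4  -0.06  0.17 -0.07]
```

View pics/w29.png

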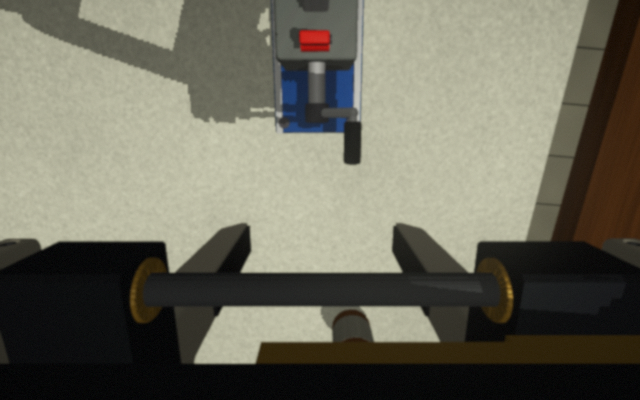

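View pics/s29_c255_150.png

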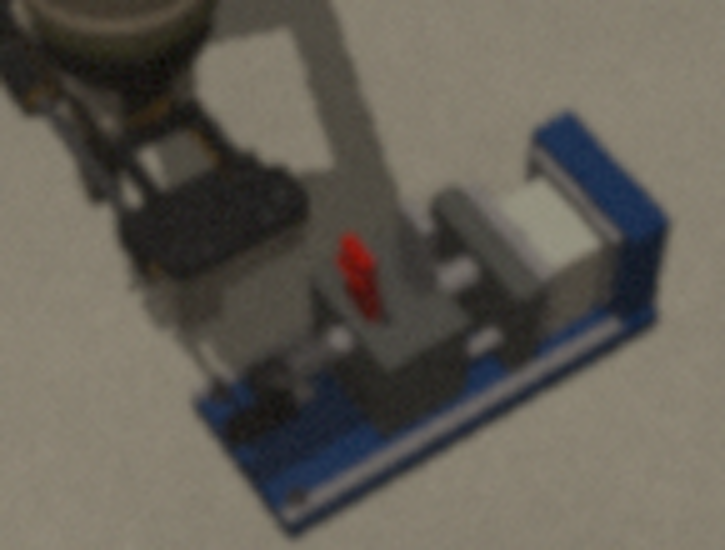

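```bash
python3 -c "
from h import *
p=atz('w29',352.5,143,.12);print(p,(p-C)@vy, -.05*np.sin(.796))
print(bot.job_done())"
```

```text
[ 0.6213228  -0.05874772  0.12      ] -0.035271275164569314 -0.03572817663262955
the job is handed in; nothing more can be done
None
```

The block is clamped in the vise and the job is handed in, at about 23 s of the 54 s allowed.

**Lever and jaw:** I squeezed the lever fully, to about 38.4 mm over both plates. The saddle then slid about 65 mm until the block met the face plate. Progress stalled there at about 10 N on the wrist, so roughly 8 N on the block, below the plate's 16 N. I let the lever go while holding that light push.

**Crank:** I turned it about 1.27 rad clockwise. The turn stayed easy until about 1.1–1.2 rad, some 4 mm of screw travel, then went firm. The force at the grip rose from about 5 N to 9.7 N, which by the friction figures given means roughly 55–65 N of clamping. I stopped there.

**Last checks:**
- After I let go of the crank grip, the wrist force was zero.
- A final picture placed the crank grip within 0.5 mm of where I left it.
- In the last scene picture the block looks whole between the jaws, and the lever is released.
- The arm stands well clear of everything.
- I did not touch the bottle, beaker or bowl.

**Less certain:**
- The lever stayed at about 45.5 mm under a 20 N grip, so I raised the grip to 30 N to squeeze it fully.
- The clamping force is worked out from friction and angle, not measured directly.
- The pictures are too coarse to show whether the plate is fully home, so that rests on the crank going firm.

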